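# Clamp a six-well plate in its carrier

## Task

Clamp the six-well plate in its carrier: press the outer tail of each of the two rocker clamps right down so that both noses tip up, and slide the plate along the deck, away from the robot, until its far edge lies square against the end stop. Then press both noses down until their pads rest on the plate, and let go. Push the plate without lifting it off the deck, and leave the other things where they are.

Things in the scene. Friction and masses are not known exactly. Their poses are not given: they have to be found in the camera images.
- carrier: fixed metal plate carrier. Origin on the worktop; x points away from the robot, towards the end stop (yaw up to 0.2 rad either way), y left. Flat deck, top 10 mm above the worktop, x -71 to +105 mm, y -116 to +116 mm, open at its near end; low lips (8 mm above the deck, inner faces y = +-74 mm, x -65 to +25) along the sides. A rocker clamp on each side.
- end_stop (a point): middle of the near face of the end stop bar (across the far end of the deck, 150 mm long, 12 mm above the deck), at deck height; carrier x = +92, y = 0 mm
- plate: flat six-well plate with clear lid, 85 mm along its x, 127 mm along its y, 14 mm thick, 60 to 95 g, loose; origin at the centre of its underside. Starts flat on the deck between the lips, 48 to 62 mm short of the end stop, up to 6 mm off the middle, up to 0.08 rad askew. Against the end stop its origin is at carrier x = +50 mm.
- left_clamp (a joint): left (+y) rocker clamp: steel bar 122x20 mm along the carrier's y, pivoted like a seesaw; padded nose inward, ridged tail outward. Angle in rad, positive = nose up, travel -0.14 to 0.42. Stiff pivot (0.10 N m, 2 N at the ends): stays where left. 0 = level, pad just touching a plate's top; starts at -0.12 to -0.06, pad in the plate's way. At 0.42 the pad is 18 mm above the plate.
- left_pivot (a point): pivot of the left clamp, carrier x = +60, y = +95 mm, 40 mm above the worktop
- left_tail (a point): point to press on top of the left clamp's ridged tail (26x28 mm), 60 mm outward of the pivot, moves with it; 44 mm above the worktop when level, 19 mm when fully down (the tail then clears the worktop by about 8 mm)
- left_nose (a point): point to press on top of the left clamp's nose, right over its pad, 46 mm inward of the pivot, moves with it; 44 mm above the worktop when level, 62 mm when fully up
- right_clamp (a joint): right (-y) rocker clamp: steel bar 122x20 mm along the carrier's y, pivoted like a seesaw; padded nose inward, ridged tail outward. Angle in rad, positive = nose up, travel -0.14 to 0.42. Stiff pivot (0.10 N m, 2 N at the ends): stays where left. 0 = level, pad just touching a plate's top; starts at -0.12 to -0.06, pad in the plate's way. At 0.42 the pad is 18 mm above the plate.
- right_pivot (a point): pivot of the right clamp, carrier x = +60, y = -95 mm, 40 mm above the worktop
- right_tail (a point): point to press on top of the right clamp's ridged tail (26x28 mm), 60 mm outward of the pivot, moves with it; 44 mm above the worktop when level, 19 mm when fully down (the tail then clears the worktop by about 8 mm)
- right_nose (a point): point to press on top of the right clamp's nose, right over its pad, 46 mm inward of the pivot, moves with it; 44 mm above the worktop when level, 62 mm when fully up
- tube: screw-cap tube standing upright, 29 mm across, 75 mm tall; bystander, origin at the centre of its underside
- timer: flat square lab timer, 80x80x18 mm; bystander, origin at the centre of its underside
- flask: clear culture flask lying flat, 108x90x23 mm; bystander, origin at the centre of its underside

How it is judged:
On the way, in this order (a step that is already met when the one before it is completed fails the run):
1. both clamps tipped nose up (beyond 0.28 rad) (value of joint each of left_clamp, right_clamp above 0.28 rad), for 0.2 s.
2. the plate slid home against the end stop, both noses still up (x of plate in the frame of carrier above 0.0445 m and y of plate in the frame of carrier between -0.01 and 0.01 m and angle between the x axis of plate and the x axis of carrier, either way round below 0.07 rad and z of plate in the frame of carrier below 0.014 m and value of joint each of left_clamp, right_clamp above 0.15 rad), for 0.2 s.
At the end, for the whole second after the job is handed in: the plate lies flat on the deck against the end stop (within 5 mm), within 10 mm of the carrier's middle line and square within 0.07 rad, at rest; both clamps are down with their pads resting on the plate (angle within 0.04 rad of level) (x of plate in the frame of carrier above 0.0445 m and y of plate in the frame of carrier between -0.01 and 0.01 m and angle between the x axis of plate and the x axis of carrier, either way round below 0.07 rad and z of plate in the frame of carrier below 0.014 m and value of joint left_clamp between -0.04 and 0.04 rad and value of joint right_clamp between -0.04 and 0.04 rad and linear speed of plate below 0.01 m/s); the robot touches nothing.
It fails at once if the plate is lifted off the deck or tipped (z of plate in the frame of carrier above 0.025 m or angle between plate's own z axis and vertical above 0.2 rad).
It fails at once if a bystander is moved by more than 25 mm (distance of any of tube, timer, flask from where it was at the start of the episode above 0.025 m).
It also fails if it takes over 45 s, if anything falls off the work surface, if the arm or the gripper's body presses on something with over 40 N, if the wrist force passes 120 N, or if a joint passes its speed limit or range.

## Robot

A 6-joint arm with a two-finger parallel gripper is mounted at the origin on a cart in front of the work surface, level with it; the furniture and walls round the work are solid. World frame = base frame: x ahead of the robot, y to its left, z up, the work surface at z = 0. Lengths are in m, angles in rad, forces in N, time in s.
With the tool pointing down it reaches from about 0.4 to 0.925 m from the base axis. Payload 12.5 kg.
Tool frame: the origin (TCP) lies between the finger pads; the fingertips stand robot.nose_length ahead of it and the grasp point (between the pads) lies 6 mm ahead of it (robot.nose_length is the distance from the TCP to the fingertips, in m); z points along the fingers, y is the line along which they close (so a half turn about z gives the same grasp; the last joint's range is limited). The gripper opens to 95 mm and grips with 3 to 60 N. Pads are 20 mm wide; open, the fingers measure 119 mm over their backs; the gripper's body (75 mm by 180 mm) begins 59 mm behind the grasp point.
Start: joints at [1.162, 0.491, 1.559, -0, 1.092, -0.106], TCP at [0.186, 0.597, 0.211] pointing down, gripper open.
Joint ranges: [-3.1, 3.1], [-0.84, 2.19], [0.05, 2.79], [-1.13, 4.28], [0.06, 2.93], [-2.69, 2.69]. Speed limits (rad/s): [2.22, 2.22, 2.79, 3.14, 3.14, 3.14].

## Interface

Orientations are given as a unit quaternion [x, y, z, w].
In Python, from cell import robot gives the robot as it stands.
- The arm moves only by the tool send_path, called after ">>>" as name(argument=value, ...), one argument or row to a line, values as JSON. Schema: {"type":"object","properties":{"steps":{"type":"string"},"finger_gap":{"type":"number"},"grip_force":{"type":"number"},"only":{"type":"string"},"quiet":{"type":"boolean"},"lines":{"type":"string"}},"required":["steps"],"additionalProperties":false}. steps is a string of 1 to 5 rows, parted by a bar, with the numbers parted by commas; each row has 6 numbers: dx, dy, dz in m, then a rotation vector rx, ry, rz in rad; each row shifts and turns the commanded pose from where the row before left it, along the tool's axes as they then stand; what a row does not reach is not made up. A row lasts 1/8 s, in which the tool goes at most 0.0625 m and 0.188 rad, less where a joint would pass 70% of its speed; a pose out of reach is approached as far as the arm can. finger_gap is the finger opening in m, set as the call begins (left out keeps the last). The fingers move at their own pace and stop on an object; grip_force is the grip in N (left out, the last holds). Time passes only in rows, so rows that do not move let the fingers close. The tool returns the time, the measured TCP pose, the force, the opening and the grip force at its end. only (a regular expression) keeps the lines of the reply that match it, lines (a string "A,B") keeps lines A to B, and quiet returns only ok. Input that does not fit is refused with a message, and nothing moves.
- robot.get_obs(): the state, without advancing time (a new reading comes with each control period).
- robot.grab_frame(name): name is "side" or "top"; returns a dict with "pixels" (420x560x3 uint8, red, green, blue), "K" (3x3 intrinsics, pixels), "dist" ([k1, k2, p1, p2, k3] as OpenCV has them; the pictures are not rectified), "cam_to_world" (4x4, takes a point from camera to world coordinates). Camera axes: x right, y down, z forward; pixel columns grow to the right and rows downward; lengths in m; the calibration is good to about 2 mm. A picture is of the moment at which its call begins. There is no depth.
- robot.finish_job(): hands the job in; it is judged then, once.
The state is a dict: "t": time; "joint_pos": joint angles; "joint_vel": joint speeds; "effort": joint torques, N m; "eef_pos": TCP position; "eef_rot": TCP orientation; "wrist_force": force on the tool from outside, world axes, zero at the start; "moment": the same for the moment, N m; "finger_gap": finger opening in m; "grip_force": force on a finger pad.
Only numpy, scipy, OpenCV 4.12 (cv2) and the standard library are available. Lean on these libraries where they do the work, as an engineer would, in place of code of your own. Each camera call takes 0.05 s, during which the arm holds its last target. There are 200 camera calls.

## Working session

There is one attempt and no reset: what is moved stays moved. The work goes in short steps, Python scripts to look and compute and a tool call to move; the robot and the scene stay as the last step left them, time stands still between calls to the robot, and variables do not carry over. Pictures are saved under pics/ and viewed, at most 10 in all, crops included, and the job is handed in when it is done.

```bash
ls; mkdir -p pics
```

Run:
```python
from cell import robot
import cv2
o=robot.get_obs();print(o['t'],o['eef_pos'],o['eef_rot'],o['finger_gap'],robot.nose_length)
for n in("top","side"):
    f=robot.grab_frame(n);cv2.imwrite(f"pics/{n}0.png",f["pixels"][:,:,::-1]);print(f["K"],f["dist"],f["cam_to_world"])
```

```text
cell.py
pics
0.0 [0.18626071 0.59632494 0.21075246] [ 1.50835903e-01  9.88558651e-01 -5.48688309e-04 -1.51363154e-04] 0.09492581765005202 0.025
[[490.4024254    0.         281.16506161]
 [  0.         490.4024254  224.01483458]
 [  0.           0.           1.        ]] [-0.0937922  0.         0.         0.         0.       ] [[-0.01489186 -0.9951865   0.09686109  0.36314139]
 [-0.99937529  0.01791939  0.03046191  0.280652  ]
 [-0.03205097 -0.09634695 -0.99483164  1.18956157]
 [ 0.          0.          0.          1.        ]]
[[390.62124363   0.         282.07379817]
 [  0.         390.62124363 209.76528749]
 [  0.           0.           1.        ]] [0.03915239 0.         0.         0.         0.        ] [[-0.99335977 -0.0351751   0.10954028  0.38099044]
 [-0.11381315  0.4396469  -0.89093051  1.08496806]
 [-0.01682048 -0.89748165 -0.44073094  0.4425132 ]
 [ 0.          0.          0.          1.        ]]
```

View pics/top0.png

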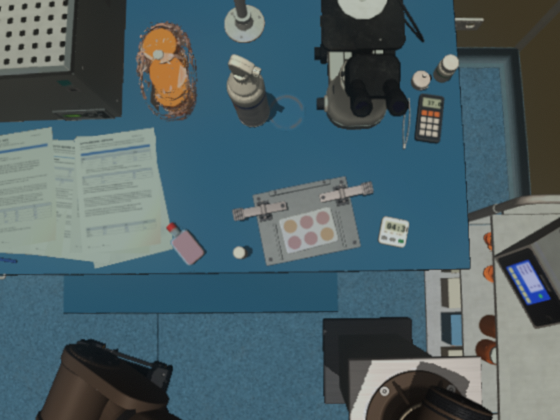

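View pics/side0.png

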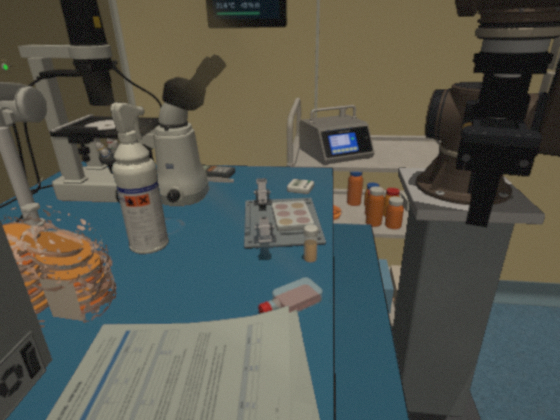

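Top view: the carrier is around px (305,220), with tails near (240,214) and (367,189). The plate is at (308,230), tube (240,252), timer (394,232) and flask (187,247). I'll enlarge it for precise points.

Run:
```python
import cv2
i=cv2.imread("pics/top0.png")[165:275,220:380]
cv2.imwrite("pics/top0c.png",cv2.resize(i,None,fx=5,fy=5,interpolation=cv2.INTER_CUBIC))
```

```text
(no output)
```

View pics/top0c.png

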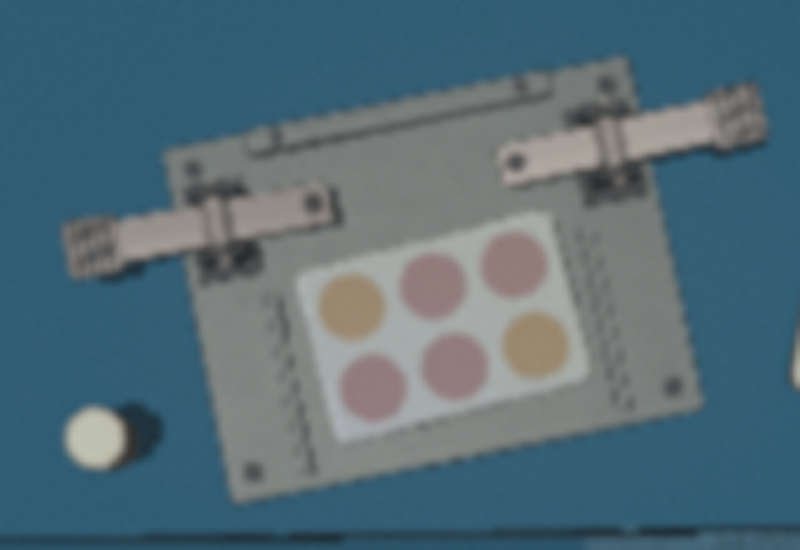

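Crop (5x, origin 220,165): deck corners are at (165,150), (628,58), (703,405) and (235,502). Plate corners are at (297,278), (550,212), (588,378) and (342,440). Tails are at (92,247) and (738,116), nose dots at (315,203) and (515,162), and the tube cap at (96,438).

Create h.py:
```python
import numpy as np,cv2
from scipy.optimize import least_squares
from scipy.spatial.transform import Rotation as R
K=np.array([[490.4024254,0,281.16506161],[0,490.4024254,224.01483458],[0,0,1]]);D=np.array([-0.0937922,0,0,0,0])
T=np.array([[-0.01489186,-0.9951865,0.09686109,0.36314139],[-0.99937529,0.01791939,0.03046191,0.280652],[-0.03205097,-0.09634695,-0.99483164,1.18956157]])
def ray(px,z):
    p=cv2.undistortPoints(np.array(px,float).reshape(-1,1,2),K,D).reshape(-1,2)
    d=np.c_[p,np.ones(len(p))]@T[:,:3].T
    return (T[:,3]+d*((z-T[2,3])/d[:,2])[:,None])[:,:2]
def crop(px,z,o=(220,165),s=5): return ray((np.array(px,float)+.5)/s-.5+np.array(o),z)
def fit(model,meas):
    f=lambda q:(np.array(model)@np.array([[np.cos(q[2]),np.sin(q[2])],[-np.sin(q[2]),np.cos(q[2])]])+q[:2]-meas).ravel()
    s=least_squares(f,[*np.mean(meas,0),0]);return s.x,s.fun.reshape(-1,2)*1e3
def w(q,p):
    c,s=np.cos(q[2]),np.sin(q[2]);return np.array([q[0]+c*p[0]-s*p[1],q[1]+s*p[0]+c*p[1]])
def inv(q,p):
    c,s=np.cos(q[2]),np.sin(q[2]);d=np.array(p)-q[:2];return np.array([c*d[0]+s*d[1],-s*d[0]+c*d[1]])
```

Run:
```python
from h import *
np.set_printoptions(precision=4,suppress=True)
C,r=fit([(.105,.116),(.105,-.116),(-.071,-.116),(-.071,.116)],crop([(165,150),(628,58),(703,405),(235,502)],.010));print(C,r)
P,r=fit([(.0425,.0635),(.0425,-.0635),(-.0425,-.0635),(-.0425,.0635)],crop([(297,278),(550,212),(588,378),(342,440)],.024));print(P,r)
print('plate in carrier',inv(C,P[:2]),P[2]-C[2])
for n,px,z in (('lt',(92,247),.05),('rt',(738,116),.05),('ln',(315,203),.04),('rn',(515,162),.04)):print(n,inv(C,crop([px],z)[0]))
for n,p in (('lt',(.06,.155)),('rt',(.06,-.155)),('ln',(.06,.049)),('rn',(.06,-.049)),('pushpt',(-.06,0))):print(n,w(C,p))
print('tube',crop([(96,438)],.075),inv(C,crop([(96,438)],.075)[0]))
```

```text
[0.4697 0.2532 0.1833] [[ 0.5195  1.0408]
 [ 1.8807 -0.6451]
 [-1.4508 -1.472 ]
 [-0.9495  1.0764]]
[0.4613 0.2515 0.232 ] [[ 2.1364  1.7037]
 [ 1.7928 -0.3459]
 [-1.1039 -3.7876]
 [-2.8253  2.4298]]
plate in carrier [-0.0086 -0.0001] 0.04866016590162936
lt [0.0591 0.1552]
rt [ 0.059  -0.1543]
ln [0.0598 0.0485]
rn [ 0.06   -0.0481]
lt [0.5005 0.4166]
rt [0.557  0.1117]
ln [0.5198 0.3123]
rn [0.5376 0.216 ]
pushpt [0.4107 0.2423]
tube [[0.4088 0.4124]] [-0.0308  0.1676]
```

Add to h.py:
```python
C=np.array([.4697,.2532,.1833])
def go(x,y,tip):
    "tool-axis shift from the measured pose to carrier (x,y), fingertip height tip"
    from cell import robot
    o=robot.get_obs();r=R.from_quat(o['eef_rot']);p=o['eef_pos']
    d=np.array([*w(C,(x,y)),tip+robot.nose_length])-p
    m=r.as_matrix();c,s=np.cos(C[2]),np.sin(C[2])
    tgt=np.array([[-c,-s,0],[-s,c,0],[0,0,-1]]).T
    print('t',round(o['t'],2),'carrier',inv(C,p[:2]).round(4),'tip',round(p[2]-robot.nose_length,4),'F',np.round(o['wrist_force'],1),'\n shift',(m.T@d).round(4),'rot',R.from_matrix(m.T@tgt).as_rotvec().round(3))
```

```text
(no output)
```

>>> send_path(
  steps="0,0,0,0,0,-0.17 | 0,0,0,0,0,-0.17 | 0,0,0,0,0,-0.148 | 0,0,0,0,0,0",
  finger_gap=0,
  grip_force=20,
)

```text
t: 0.6
eef_pos: [0.1863, 0.5965, 0.2111]
eef_rot: [-0.092, 0.996, -0.0, -0.0]
wrist_force: [0.1, -0.0, 0.7]
finger_gap: 0.0608
grip_force: 0.0
```

```bash
python3 -c "from h import *;go(.06,.155,.08)"
```

```text
t 0.6 carrier [-0.2161  0.3892] tip 0.1861 F [ 0.1 -0.   0.7] 
 shift [-0.2759 -0.2344  0.1061] rot [-0.    -0.     0.001]
```

>>> send_path(
  steps="-0.04,-0.034,0,0,0,0 | -0.04,-0.034,0,0,0,0 | -0.04,-0.034,0,0,0,0 | -0.04,-0.034,0,0,0,0 | -0.04,-0.034,0.01,0,0,0",
  quiet=true,
)

```text
ok
```

>>> send_path(
  steps="-0.04,-0.034,0.03,0,0,0 | -0.036,-0.03,0.04,0,0,0 | 0,0,0.026,0,0,0 | 0,0,0,0,0,0",
)

```text
t: 1.72
eef_pos: [0.5002, 0.4165, 0.1034]
eef_rot: [-0.091, 0.996, -0.001, -0.002]
wrist_force: [0.2, -0.0, 0.5]
finger_gap: 0.0005
grip_force: 0.0
```

```bash
python3 -c "from h import *;go(.06,.155,.02)"
```

```text
t 1.73 carrier [0.0598 0.155 ] tip 0.0784 F [ 0.2 -0.   0.5] 
 shift [-0.0004  0.0001  0.0584] rot [-0.002 -0.004 -0.002]
```

>>> send_path(
  steps="0,0,0.018,0,0,0 | 0,0,0.012,0,0,0 | 0,0,0.01,0,0,0 | 0,0,0.01,0,0,0 | 0,0,0.008,0,0,0",
)

```text
t: 2.35
eef_pos: [0.5007, 0.4175, 0.0468]
eef_rot: [-0.092, 0.996, 0.0, -0.0]
wrist_force: [-0.8, 1.0, 2.4]
finger_gap: 0.0006
grip_force: 1.0
```

>>> send_path(
  steps="0,0,0,0,0,0 | 0,0,0,0,0,0",
)

```text
t: 2.6
eef_pos: [0.5009, 0.4175, 0.0476]
eef_rot: [-0.092, 0.996, 0.0, 0.0]
wrist_force: [0.3, 1.0, -0.2]
finger_gap: 0.0002
grip_force: 0.0
```

```bash
python3 -c "from h import *;go(.06,-.155,.08)"
```

```text
t 2.6 carrier [0.0606 0.1559] tip 0.0226 F [ 0.3  1.  -0.2] 
 shift [ 0.0011 -0.3108 -0.0575] rot [0.    0.    0.002]
```

>>> send_path(
  steps="0,0,0.003,0,0,0 | 0,0,0,0,0,0 | 0,0,-0.04,0,0,0 | 0,0,-0.03,0,0,0",
)

```text
t: 3.1
eef_pos: [0.5008, 0.4174, 0.1156]
eef_rot: [-0.092, 0.996, 0.0, 0.0]
wrist_force: [-0.7, 0.2, -0.0]
finger_gap: 0.0009
grip_force: 0.0
```

>>> send_path(
  steps="0,-0.06,0,0,0,0 | 0,-0.06,0,0,0,0 | 0,-0.06,0,0,0,0 | 0,-0.06,0,0,0,0 | 0,-0.06,0,0,0,0",
  quiet=true,
)

```text
ok
```

>>> send_path(
  steps="0,-0.011,0,0,0,0 | 0,0,0,0,0,0",
)

```text
t: 3.98
eef_pos: [0.558, 0.1114, 0.1144]
eef_rot: [-0.092, 0.996, 0.0, 0.0]
wrist_force: [-1.4, 0.7, 1.1]
finger_gap: 0.0006
grip_force: 0.0
```

```bash
python3 -c "from h import *;go(.06,-.155,.02)"
```

```text
t 3.98 carrier [ 0.061  -0.1555] tip 0.0894 F [-1.4  0.7  1.1] 
 shift [0.001  0.0005 0.0694] rot [0. 0. 0.]
```

>>> send_path(
  steps="0,0,0.025,0,0,0 | 0,0,0.014,0,0,0 | 0,0,0.012,0,0,0 | 0,0,0.01,0,0,0 | 0,0,0.011,0,0,0",
  quiet=true,
)

```text
ok
```

>>> send_path(
  steps="0,0,0,0,0,0 | 0,0,0,0,0,0",
)

```text
t: 4.85
eef_pos: [0.5581, 0.1117, 0.0425]
eef_rot: [-0.092, 0.996, 0.0, 0.0]
wrist_force: [-1.0, 0.0, 0.1]
finger_gap: 0.0003
grip_force: 0.0
```

>>> send_path(
  steps="0,0,-0.04,0,0,0 | 0,0,-0.04,0,0,0 | 0,0,0,0,0,0",
  finger_gap=0.095,
)

```text
t: 5.22
eef_pos: [0.5593, 0.1119, 0.1254]
eef_rot: [-0.092, 0.996, 0.0, 0.003]
wrist_force: [0.8, -0.1, -0.1]
finger_gap: 0.025
grip_force: 0.0
```

```bash
python3 -c "from h import *;go(-.073,0,.10)"
```

```text
t 5.22 carrier [ 0.0624 -0.1553] tip 0.1004 F [ 0.8 -0.1 -0.1] 
 shift [ 0.1351  0.1556 -0.0004] rot [-0.     0.006  0.002]
```

Run:
```python
from cell import robot
import cv2
i=robot.grab_frame("top")["pixels"][165:275,220:380,::-1]
cv2.imwrite("pics/top1c.png",cv2.resize(i,None,fx=5,fy=5,interpolation=cv2.INTER_CUBIC))
```

```text
(no output)
```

View pics/top1c.png

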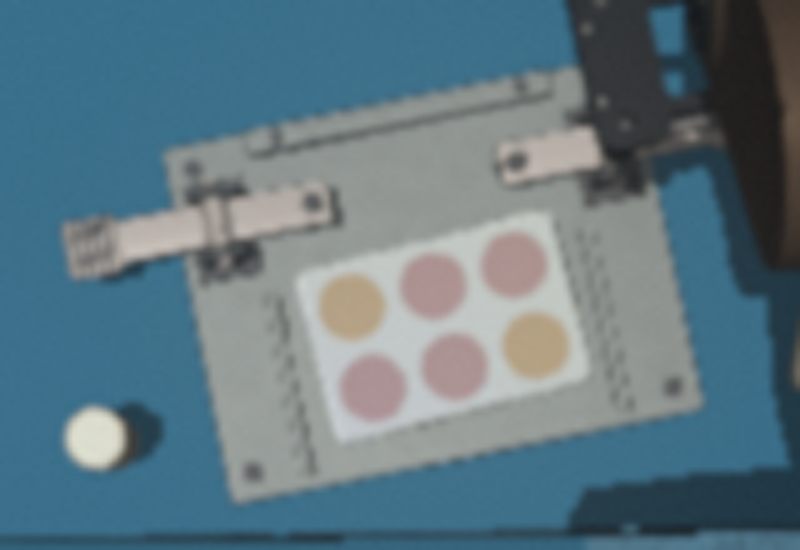

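The left clamp looks unchanged: its tail is still at (92,247) and its nose at (315,203). I'll check the side view.

Run:
```python
from cell import robot
import cv2,numpy as np
i=robot.grab_frame("side")["pixels"][150:280,220:350,::-1]
a=cv2.imread("pics/side0.png")[150:280,220:350]
cv2.imwrite("pics/side1c.png",cv2.resize(np.hstack([a,i]),None,fx=3,fy=3,interpolation=cv2.INTER_CUBIC))
```

```text
(no output)
```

View pics/side1c.png

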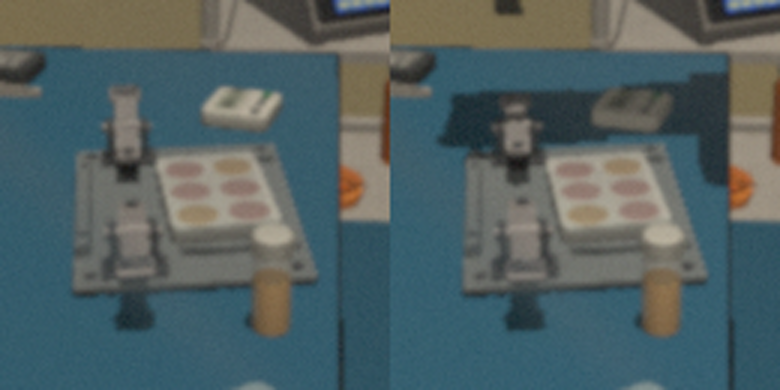

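Neither clamp seems tipped, since the right nose dot is still at (515,161). I'll press the right tail again and take pictures at each stage.

Create snap.py:
```python
import sys,cv2,numpy as np
from cell import robot
o=[]
for n,(r,c) in (("top",(165,220)),("side",(150,200))):
    o.append(cv2.resize(robot.grab_frame(n)["pixels"][r:r+130,c:c+160,::-1],None,fx=2.5,fy=2.3,interpolation=cv2.INTER_CUBIC))
cv2.imwrite(sys.argv[1],np.hstack(o))
```

```text
(no output)
```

>>> send_path(
  steps="0,0,0.01,0,0,0 | 0,0,0,0,0,0 | 0,0,0.02,0,0,0 | 0,0,0,0,0,0",
  finger_gap=0,
  grip_force=20,
)

```text
t: 5.82
eef_pos: [0.5571, 0.1116, 0.0907]
eef_rot: [-0.092, 0.996, 0.0, -0.002]
wrist_force: [-0.2, 0.5, 0.2]
finger_gap: 0.004
grip_force: 0.0
```

>>> send_path(
  steps="0,0,0.01,0,0,0 | 0,0,0.01,0,0,0 | 0,0,0.01,0,0,0 | 0,0,0.01,0,0,0",
)

```text
t: 6.32
eef_pos: [0.558, 0.1117, 0.0516]
eef_rot: [-0.092, 0.996, 0.0, -0.0]
wrist_force: [-0.3, 0.7, -0.1]
finger_gap: 0.0005
grip_force: 0.0
```

>>> send_path(
  steps="0,0,0.012,0,0,0 | 0,0,0,0,0,0 | 0,0,0,0,0,0",
)

```text
t: 6.7
eef_pos: [0.5581, 0.1118, 0.0404]
eef_rot: [-0.092, 0.996, 0.0, 0.0]
wrist_force: [-1.0, 0.1, 0.3]
finger_gap: 0.0005
grip_force: 0.0
```

```bash
python3 snap.py pics/a.png
```

>>> send_path(
  steps="0,0,-0.03,0,0,0 | 0,0,-0.03,0,0,0 | 0,0,-0.03,0,0,0 | 0,0,0,0,0,0",
)

```text
t: 7.3
eef_pos: [0.559, 0.1119, 0.1326]
eef_rot: [-0.093, 0.996, 0.0, 0.002]
wrist_force: [-0.4, -0.7, -0.9]
finger_gap: 0.0004
grip_force: 0.0
```

```bash
python3 snap.py pics/b.png
python3 -c "
import cv2,numpy as np
cv2.imwrite('pics/ab.png',np.vstack([cv2.imread('pics/a.png'),cv2.imread('pics/b.png')]))"
```

```text
(no output)
```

View pics/ab.png

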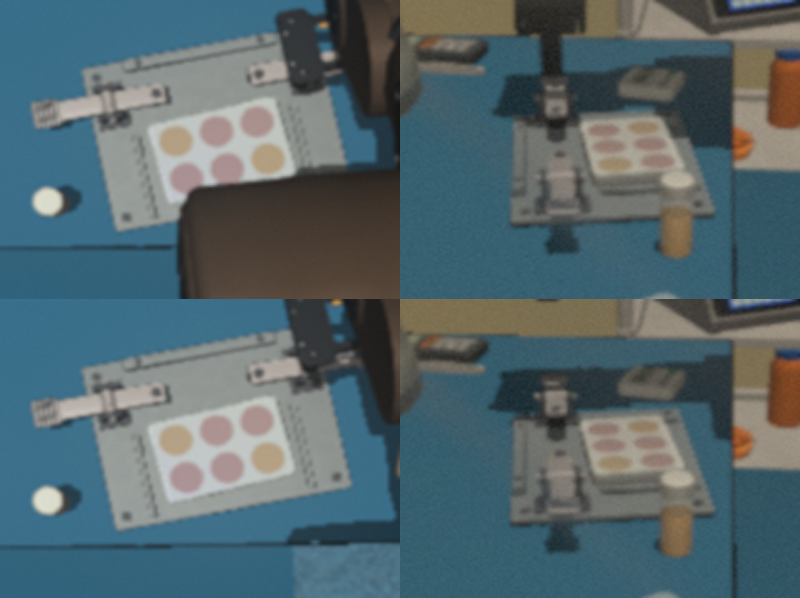

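Side view: the far (right) clamp's tail no longer stands above its bracket near (555,380), while the left clamp looks level. I'll measure how far the patches moved and compare with the shift predicted for 0.42 rad.

Run:
```python
from h import *
from cell import robot
old={n:cv2.imread(f"pics/{n}0.png") for n in("top","side")}
for n in old:
    f=robot.grab_frame(n);new=f["pixels"][:,:,::-1].copy();cv2.imwrite(f"pics/{n}2.png",new)
    M=np.linalg.inv(f["cam_to_world"])
    def proj(s,l,a):
        y=s*(.095-(l*np.cos(a)-.004*np.sin(a)));z=.040+l*np.sin(a)+.004*np.cos(a)
        P=np.array([*w(C,(.06,y)),z])
        return cv2.projectPoints(P[None],cv2.Rodrigues(M[:3,:3])[0],M[:3,3],f["K"],f["dist"])[0].ravel()
    for s,nm in((1,'L'),(-1,'R')):
        for l,q in((.046,'nose'),(-.060,'tail')):
            p=proj(s,l,-.09);e=proj(s,l,.42)
            u,v=p.round().astype(int);h=8
            t=old[n][v-h:v+h+1,u-h:u+h+1];S=new[v-h-14:v+h+15,u-h-14:u+h+15]
            r=cv2.matchTemplate(S,t,cv2.TM_CCOEFF_NORMED);_,b,_,loc=cv2.minMaxLoc(r)
            print(n,nm,q,'at',p.round(1),'pred shift',(e-p).round(1),'seen',loc[0]-14,loc[1]-14,round(b,2))
def z(n,r,c,h,wd,f):
    return np.hstack([cv2.resize(cv2.imread(f"pics/{n}{k}.png")[r:r+h,c:c+wd],None,fx=f,fy=f,interpolation=cv2.INTER_CUBIC) for k in(0,2)])
cv2.imwrite("pics/cmp.png",z("side",170,230,100,65,6))
```

```text
top L nose at [282.5 205.2] pred shift [-2.7 -0.8] seen 0 0 0.98
top L tail at [238.3 213.6] pred shift [2.7 1.2] seen 0 0 0.98
top R nose at [322.9 197. ] pred shift [ 3. -2.] seen 0 0 0.77
top R tail at [367.1 187.4] pred shift [-3.   2.4] seen -2 2 0.57
side L nose at [262.9 217.2] pred shift [-0.3 -7.9] seen 0 0 0.94
side L tail at [264.1 237. ] pred shift [ 0.5 12.1] seen 0 1 0.94
side R nose at [261.9 199.2] pred shift [-0.4 -9.3] seen 0 -1 0.88
side R tail at [260.9 179.9] pred shift [ 0.5 10.7] seen 0 8 0.77
```

View pics/cmp.png

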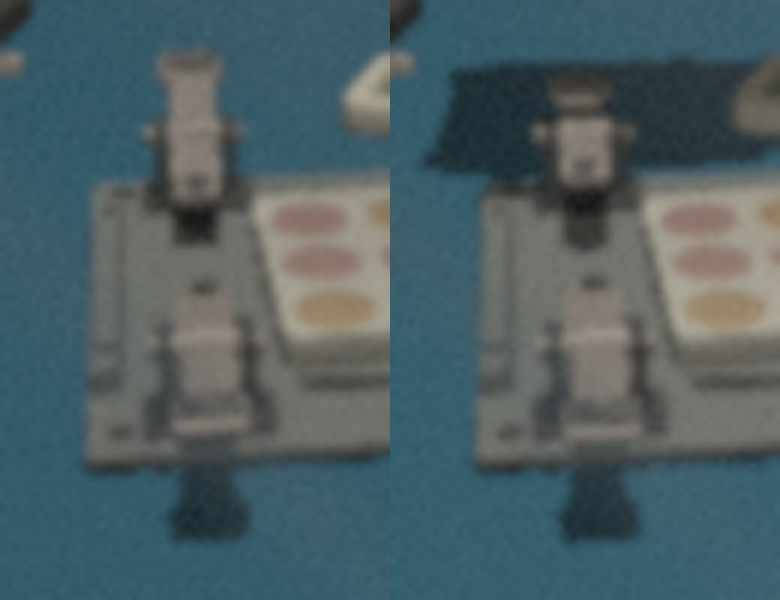

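The right clamp is only partly tipped: its nose dot rose about 2.5 px of the 9 expected, so it is near +0.05 rad. The left is unmoved. That puts the real fingertips about 25 mm higher than I assumed, so I'll press deeper in small steps and watch the force.

>>> send_path(
  steps="0,0,0.04,0,0,0 | 0,0,0.025,0,0,0 | 0,0,0.017,0,0,0 | 0,0,0.01,0,0,0 | 0,0,0,0,0,0",
)

```text
t: 8.12
eef_pos: [0.5579, 0.1117, 0.0379]
eef_rot: [-0.092, 0.996, 0.0, -0.0]
wrist_force: [0.4, -0.3, -0.0]
finger_gap: 0.0008
grip_force: 0.0
```

>>> send_path(
  steps="0,0,0.004,0,0,0 | 0,0,0.004,0,0,0 | 0,0,0,0,0,0",
)

```text
t: 8.5
eef_pos: [0.5581, 0.1118, 0.0304]
eef_rot: [-0.092, 0.996, 0.0, 0.0]
wrist_force: [0.7, -0.2, -0.9]
finger_gap: 0.0007
grip_force: 0.0
```

>>> send_path(
  steps="0,0,0.003,0,0,0 | 0,0,0,0,0,0",
)

```text
t: 8.75
eef_pos: [0.558, 0.1117, 0.0272]
eef_rot: [-0.092, 0.996, 0.0, -0.0]
wrist_force: [0.5, 0.7, 0.2]
finger_gap: 0.0003
grip_force: 0.1
```

Create nose.py:
```python
from h import *
from cell import robot
# nose shift in the side view since the start (row px; full tip = -9.3 right, -7.9 left)
a=cv2.imread("pics/side0.png");b=robot.grab_frame("side")["pixels"][:,:,::-1].copy();cv2.imwrite("pics/sidelast.png",b)
for n,(u,v) in (('R',(262,199)),('L',(264,219))):
    t=a[v-5:v+5,u-6:u+7];r=cv2.matchTemplate(b[v-19:v+12,u-8:u+9],t,cv2.TM_CCOEFF_NORMED);_,m,_,l=cv2.minMaxLoc(r);print(n,l[0]-2,l[1]-14,round(m,2))
```

```bash
python3 nose.py
```

```text
R 0 -3 0.72
L 0 -1 0.93
```

>>> send_path(
  steps="0,0,0.002,0,0,0 | 0,0,0.001,0,0,0 | 0,0,0,0,0,0",
)

```text
t: 9.18
eef_pos: [0.558, 0.1117, 0.0242]
eef_rot: [-0.092, 0.996, 0.0, -0.0]
wrist_force: [-0.1, 0.1, 0.2]
finger_gap: 0.0002
grip_force: 0.1
```

>>> send_path(
  steps="0,0,0.001,0,0,0 | 0,0,0.001,0,0,0 | 0,0,0,0,0,0",
)

```text
t: 9.55
eef_pos: [0.558, 0.1118, 0.0223]
eef_rot: [-0.092, 0.996, 0.0, -0.0]
wrist_force: [-0.1, -0.9, -0.0]
finger_gap: 0.0005
grip_force: 0.3
```

```bash
python3 nose.py
```

Run:
```python
import cv2,numpy as np
cv2.imwrite("pics/c.png",np.hstack([cv2.resize(cv2.imread(f"pics/{k}.png")[130:230,225:300],None,fx=5,fy=5,interpolation=cv2.INTER_CUBIC) for k in("side2","sidelast")]))
```

```text
R 0 -4 0.62
L 0 -1 0.93
```

View pics/c.png

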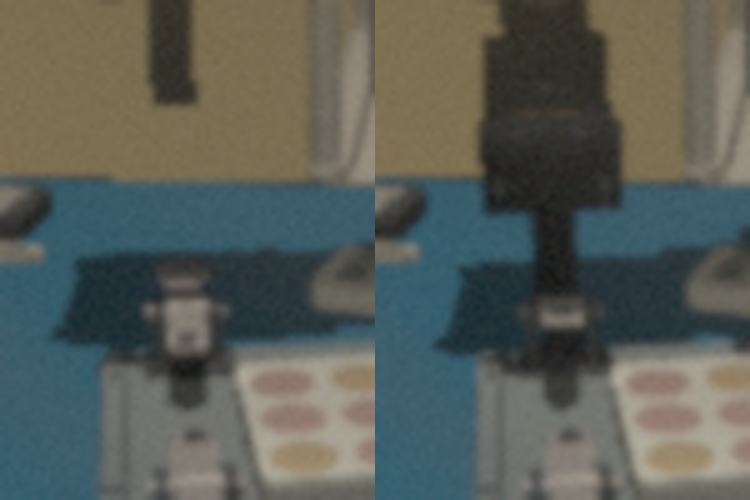

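The nose is now clearly tipping up, at about px (337,193). So the visible fingertip is higher than TCP−25 mm. I'll calibrate the tip from the image where it ended at px (260,150.5) with the TCP at (0.559,0.112,0.1326).

Run:
```python
from h import *
from cell import robot
f=robot.grab_frame("side");M=np.linalg.inv(f["cam_to_world"])
for z in (.08,.095,.1076,.12,.1326,.145):
    print(z,cv2.projectPoints(np.array([[.559,.112,z]]),cv2.Rodrigues(M[:3,:3])[0],M[:3,3],f["K"],f["dist"])[0].ravel())
print(robot.nose_length,robot.get_obs()['eef_pos'],robot.get_obs()['joint_pos'])
```

```text
0.08 [259.65987012 169.16356339]
0.095 [259.41972774 163.83823947]
0.1076 [259.21532893 159.31075537]
0.12 [259.01173396 154.80580851]
0.1326 [258.80232376 150.17709226]
0.145 [258.59369441 145.57055729]
0.025 [0.55798932 0.11171109 0.022258  ] [ 8.15110648e-02  6.66880418e-01  1.85870424e+00  5.17915962e-05
  6.16066238e-01 -1.67457355e+00]
```

The image puts the fingertip at TCP height (row 150.2 predicted, 150.4 seen), so the effective nose length is about 0. I'll use that from here on.

```bash
sed -i 's/tip+robot.nose_length/tip/;s/p\[2\]-robot.nose_length/p[2]/' h.py
```

>>> send_path(
  steps="0,0,0.002,0,0,0 | 0,0,0,0,0,0",
)

```text
t: 9.9
eef_pos: [0.558, 0.1117, 0.0202]
eef_rot: [-0.092, 0.996, 0.0, 0.0]
wrist_force: [0.3, 0.7, 0.3]
finger_gap: 0.0005
grip_force: 0.1
```

>>> send_path(
  steps="0,0,-0.03,0,0,0 | 0,0,-0.04,0,0,0 | 0,0,-0.015,0,0,0 | 0,0.04,0,0,0,0 | 0,0.06,0,0,0,0",
)

```text
t: 10.52
eef_pos: [0.5396, 0.21, 0.1049]
eef_rot: [-0.091, 0.996, -0.0, -0.0]
wrist_force: [1.6, 0.2, -0.6]
finger_gap: 0.0004
grip_force: 0.0
```

>>> send_path(
  steps="0,0.06,0,0,0,0 | 0,0.06,0,0,0,0 | 0,0.06,0,0,0,0 | 0,0.03,0,0,0,0 | 0,0,0,0,0,0",
)

```text
t: 11.15
eef_pos: [0.4997, 0.4181, 0.1042]
eef_rot: [-0.094, 0.996, -0.0, -0.0]
wrist_force: [-0.5, -0.9, -0.9]
finger_gap: 0.0004
grip_force: 0.0
```

```bash
python3 -c "from h import *;go(.06,.155,.02)"
```

```text
t 11.15 carrier [0.0596 0.1566] tip 0.1042 F [-0.5 -0.9 -0.9] 
 shift [-0.0005 -0.0016  0.0842] rot [-0.    -0.001  0.005]
```

```bash
python3 nose.py
```

```text
R 0 -13 0.24
L -2 -7 0.47
```

>>> send_path(
  steps="0,0,0.035,0,0,0 | 0,0,0.017,0,0,0 | 0,0,0.012,0,0,0 | 0,0,0.01,0,0,0 | 0,0,0.0105,0,0,0",
)

```text
t: 11.82
eef_pos: [0.5014, 0.4165, 0.0209]
eef_rot: [-0.092, 0.996, 0.0, 0.001]
wrist_force: [0.5, -0.6, 2.0]
finger_gap: 0.0006
grip_force: 0.9
```

>>> send_path(
  steps="0,0,0,0,0,0 | 0,0,0,0,0,0",
)

```text
t: 12.08
eef_pos: [0.501, 0.4166, 0.0211]
eef_rot: [-0.093, 0.996, 0.0, 0.0]
wrist_force: [0.3, -0.3, 0.7]
finger_gap: 0.0004
grip_force: 0.0
```

>>> send_path(
  steps="0,0,-0.03,0,0,0 | 0,0,-0.04,0,0,0 | 0,0,-0.015,0,0,0 | 0,0,0,0,0,0",
  finger_gap=0.095,
)

```text
t: 12.58
eef_pos: [0.5011, 0.4167, 0.1067]
eef_rot: [-0.093, 0.996, 0.001, 0.001]
wrist_force: [-0.0, -0.5, -0.2]
finger_gap: 0.0351
grip_force: 0.0
```

```bash
python3 -c "from h import *;go(-.075,0,.105)"
```

```text
t 12.57 carrier [0.0607 0.155 ] tip 0.1067 F [-0.  -0.5 -0.2] 
 shift [ 0.136  -0.1547  0.0013] rot [0.001 0.002 0.002]
```

>>> send_path(
  steps="0.034,-0.039,0,0,0,0 | 0.034,-0.039,0,0,0,0 | 0.034,-0.039,0,0,0,0 | 0.034,-0.038,0,0,0,0 | 0,0,0.03,0,0,0",
  quiet=true,
)

```text
ok
```

>>> send_path(
  steps="0,0,0.03,0,0,0 | 0,0,0.02,0,0,0 | 0,0,0,0,0,0",
)

```text
t: 13.58
eef_pos: [0.3946, 0.2385, 0.024]
eef_rot: [-0.092, 0.996, -0.001, -0.002]
wrist_force: [0.2, -1.1, -0.5]
finger_gap: 0.0953
grip_force: 0.0
```

```bash
python3 -c "from h import *;go(-.075,0,.015)"; python3 snap.py pics/d.png
```

```text
t 13.57 carrier [-0.0766 -0.0008] tip 0.024 F [ 0.2 -1.1 -0.5] 
 shift [-0.0016  0.0008  0.009 ] rot [-0.001 -0.004  0.002]
```

View pics/d.png

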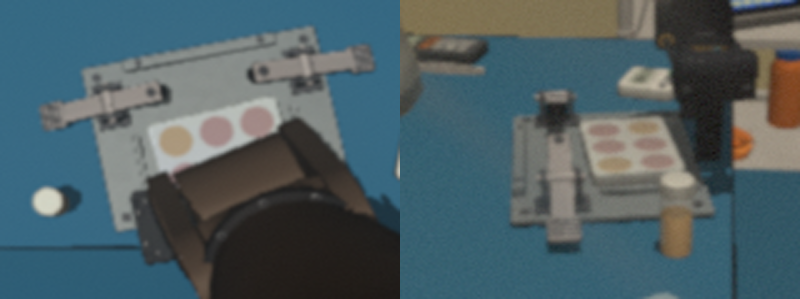

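Both clamps are tipped: the tails hang low in the side view and the left bar slopes towards the camera. The fingers are behind the plate, so I'll lower and push.

>>> send_path(
  steps="0,0,0.009,0,0,0 | 0,0,0,0,0,0 | -0.007,0,0,0,0,0 | -0.007,0,0,0,0,0 | -0.007,0,0,0,0,0",
)

```text
t: 14.3
eef_pos: [0.417, 0.243, 0.017]
eef_rot: [-0.092, 0.996, 0.0, 0.0]
wrist_force: [-1.8, -0.6, 2.3]
finger_gap: 0.0951
grip_force: 0.6
```

>>> send_path(
  steps="-0.007,0,0,0,0,0 | -0.007,0,0,0,0,0 | -0.007,0,0,0,0,0 | -0.007,0,0,0,0,0 | -0.007,0,0,0,0,0",
)

```text
t: 14.92
eef_pos: [0.4513, 0.2495, 0.0168]
eef_rot: [-0.092, 0.996, 0.0, 0.0]
wrist_force: [-1.3, 0.2, 1.2]
finger_gap: 0.095
grip_force: 0.6
```

>>> send_path(
  steps="-0.006,0,0,0,0,0 | -0.004,0,0,0,0,0 | 0,0,0,0,0,0",
)

```text
t: 15.3
eef_pos: [0.461, 0.2513, 0.0168]
eef_rot: [-0.092, 0.996, 0.0, 0.0]
wrist_force: [-0.2, 0.4, -0.7]
finger_gap: 0.0948
grip_force: 0.0
```

```bash
python3 -c "from h import *;go(-.0025,0,.015)"
```

```text
t 15.3 carrier [-0.0089 -0.0003] tip 0.0168 F [-0.2  0.4 -0.7] 
 shift [-0.0064  0.0003  0.0018] rot [0.    0.001 0.002]
```

>>> send_path(
  steps="-0.003,0,0,0,0,0 | -0.002,0,0,0,0,0 | 0,0,0,0,0,0",
)

```text
t: 15.68
eef_pos: [0.4643, 0.2519, 0.0167]
eef_rot: [-0.092, 0.996, -0.0, -0.001]
wrist_force: [-5.7, -0.4, 3.3]
finger_gap: 0.0952
grip_force: 3.0
```

>>> send_path(
  steps="-0.002,0,0,0,0,0 | 0,0,0,0,0,0",
)

```text
t: 15.92
eef_pos: [0.4645, 0.2519, 0.0166]
eef_rot: [-0.092, 0.996, -0.001, -0.003]
wrist_force: [-13.3, -0.2, 7.7]
finger_gap: 0.0952
grip_force: 6.5
```

>>> send_path(
  steps="-0.001,0,0,0,0,0 | 0,0,0,0,0,0",
)

```text
t: 16.18
eef_pos: [0.4646, 0.2519, 0.0165]
eef_rot: [-0.093, 0.996, -0.001, -0.004]
wrist_force: [-16.7, -0.4, 10.8]
finger_gap: 0.0949
grip_force: 8.3
```

```bash
python3 -c "from h import *;go(-.0025,0,.015)"
```

```text
t 16.18 carrier [-0.0053 -0.0004] tip 0.0165 F [-16.7  -0.4  10.8] 
 shift [-0.0028  0.0004  0.0015] rot [-0.001 -0.008  0.002]
```

Firm contact at 17 N. I'll back off, rise and verify with a picture.

>>> send_path(
  steps="0.01,0,0,0,0,0 | 0.02,0,0,0,0,0 | 0,0,-0.04,0,0,0 | 0,0,-0.05,0,0,0 | 0.06,0,0,0,0,0",
)

```text
t: 16.8
eef_pos: [0.3836, 0.2373, 0.1096]
eef_rot: [-0.092, 0.996, 0.001, 0.005]
wrist_force: [-0.4, 0.5, -0.0]
finger_gap: 0.0949
grip_force: 0.0
```

>>> send_path(
  steps="0.06,0,0,0,0,0 | 0.03,0,0,0,0,0 | 0,0,0,0,0,0",
)

```text
t: 17.18
eef_pos: [0.2903, 0.2193, 0.1072]
eef_rot: [-0.093, 0.996, 0.0, 0.0]
wrist_force: [0.4, -0.3, 0.8]
finger_gap: 0.095
grip_force: 0.0
```

Run:
```python
from cell import robot
import cv2
f=robot.grab_frame("top")["pixels"][165:275,220:380,::-1]
cv2.imwrite("pics/e.png",cv2.resize(f,None,fx=5,fy=5,interpolation=cv2.INTER_CUBIC))
```

```text
(no output)
```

View pics/e.png

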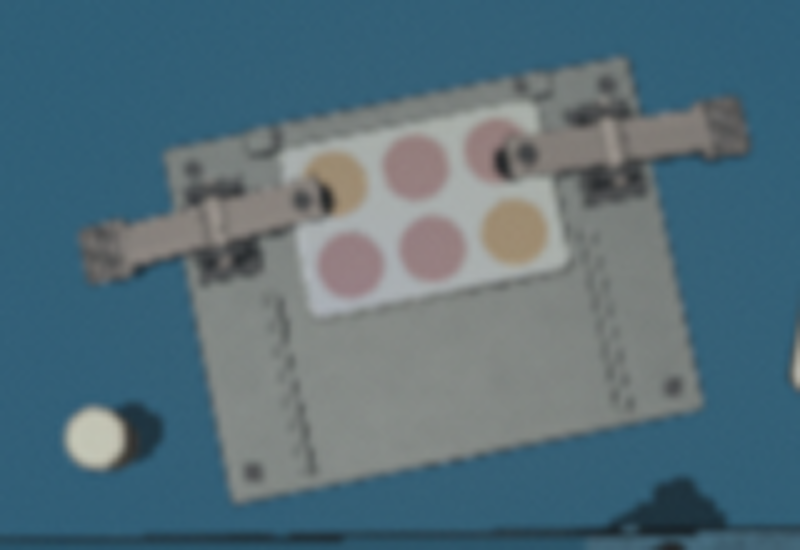

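The plate is home and square against the stop bar, with corners at (282,152), (537,98), (568,268) and (315,318). Both noses are up.

Run:
```python
from h import *
P,r=fit([(.0425,.0635),(.0425,-.0635),(-.0425,-.0635),(-.0425,.0635)],crop([(282,152),(537,98),(568,268),(315,318)],.024))
print(inv(C,P[:2]),P[2]-C[2]);go(.06,0,.1)
```

```text
[ 0.04875646 -0.00278872] -0.004021554504294866
t 17.23 carrier [-0.1809 -0.0004] tip 0.1072 F [0.6 1.  0.2] 
 shift [-2.409e-01 -2.000e-04  7.700e-03] rot [0.    0.002 0.003]
```

>>> send_path(
  steps="-0.05,0,0,0,0,0 | -0.06,0,0,0,0,0 | -0.06,0,0,0,0,0 | -0.05,0,0,0,0,0 | -0.021,0,0,0,0,0",
  quiet=true,
)

```text
ok
```

>>> send_path(
  steps="0,0,0.02,0,0,0 | 0,0,0.012,0,0,0 | 0,0,0.008,0,0,0 | 0,0,0.007,0,0,0 | 0,0,0.006,0,0,0",
)

```text
t: 18.48
eef_pos: [0.5289, 0.2641, 0.0541]
eef_rot: [-0.093, 0.996, 0.0, 0.001]
wrist_force: [-0.2, 0.6, 6.1]
finger_gap: 0.095
grip_force: 2.4
```

>>> send_path(
  steps="0,0,0.004,0,0,0 | 0,0,0,0,0,0",
)

```text
t: 18.73
eef_pos: [0.5287, 0.264, 0.0501]
eef_rot: [-0.093, 0.996, 0.0, 0.0]
wrist_force: [0.4, 0.2, -0.0]
finger_gap: 0.0951
grip_force: 0.1
```

```bash
python3 -c "from h import *;go(.06,0,.044)"
```

```text
t 18.73 carrier [ 0.06   -0.0001] tip 0.0501 F [ 0.4  0.2 -0. ] 
 shift [0.     0.0001 0.0061] rot [0.    0.001 0.002]
```

>>> send_path(
  steps="0,0,0.003,0,0,0 | 0,0,0.002,0,0,0 | 0,0,0,0,0,0",
)

```text
t: 19.1
eef_pos: [0.5288, 0.264, 0.0451]
eef_rot: [-0.093, 0.996, 0.0, 0.0]
wrist_force: [0.9, 0.7, 3.1]
finger_gap: 0.0949
grip_force: 1.3
```

>>> send_path(
  steps="0,0,0.001,0,0,0 | 0,0,0,0,0,0",
)

```text
t: 19.35
eef_pos: [0.5288, 0.264, 0.0441]
eef_rot: [-0.092, 0.996, 0.0, 0.0]
wrist_force: [1.0, 0.4, 3.9]
finger_gap: 0.095
grip_force: 2.1
```

>>> send_path(
  steps="0,0,0.001,0,0,0 | 0,0,0,0,0,0",
)

```text
t: 19.6
eef_pos: [0.5287, 0.264, 0.043]
eef_rot: [-0.092, 0.996, 0.0, 0.0]
wrist_force: [1.8, 0.4, 4.4]
finger_gap: 0.0949
grip_force: 2.0
```

>>> send_path(
  steps="0,0,0.001,0,0,0 | 0,0,0,0,0,0",
)

```text
t: 19.85
eef_pos: [0.5287, 0.264, 0.0419]
eef_rot: [-0.092, 0.996, 0.0, 0.0]
wrist_force: [1.5, -0.2, 3.9]
finger_gap: 0.0951
grip_force: 1.9
```

>>> send_path(
  steps="0,0,0.0007,0,0,0 | 0,0,0,0,0,0",
)

```text
t: 20.1
eef_pos: [0.5286, 0.2639, 0.0412]
eef_rot: [-0.092, 0.996, 0.0, 0.0]
wrist_force: [2.0, 0.3, 4.0]
finger_gap: 0.0947
grip_force: 2.0
```

>>> send_path(
  steps="0,0,0.0007,0,0,0 | 0,0,0,0,0,0",
)

```text
t: 20.35
eef_pos: [0.5285, 0.2639, 0.0404]
eef_rot: [-0.092, 0.996, 0.0, 0.0]
wrist_force: [1.2, 0.6, 3.9]
finger_gap: 0.0955
grip_force: 2.0
```

>>> send_path(
  steps="0,0,0.0007,0,0,0 | 0,0,0,0,0,0",
)

```text
t: 20.6
eef_pos: [0.5285, 0.2639, 0.04]
eef_rot: [-0.092, 0.996, 0.0, 0.0]
wrist_force: [1.6, 0.4, 7.0]
finger_gap: 0.095
grip_force: 3.8
```

```bash
python3 nose.py
```

```text
R 2 -14 0.18
L 1 3 0.56
```

>>> send_path(
  steps="0,0,0.0007,0,0,0 | 0,0,0,0,0,0",
)

```text
t: 20.9
eef_pos: [0.5286, 0.264, 0.0399]
eef_rot: [-0.093, 0.996, 0.0, 0.0]
wrist_force: [-0.8, -0.5, 15.7]
finger_gap: 0.0949
grip_force: 7.5
```

>>> send_path(
  steps="0,0,0.001,0,0,0 | 0,0,0,0,0,0 | 0,0,0,0,0,0",
)

```text
t: 21.28
eef_pos: [0.5286, 0.264, 0.0399]
eef_rot: [-0.093, 0.996, 0.0, 0.001]
wrist_force: [-3.9, -2.6, 25.0]
finger_gap: 0.0951
grip_force: 12.8
```

Firm stop: 25 N split evenly between the fingers. I'll release and check both noses.

>>> send_path(
  steps="0,0,-0.02,0,0,0 | 0,0,-0.05,0,0,0 | 0.05,0,0,0,0,0 | 0.06,0,0,0,0,0 | 0.06,0,0,0,0,0",
  quiet=true,
)

```text
ok
```

>>> send_path(
  steps="0.06,0,0,0,0,0 | 0,0,0,0,0,0 | 0,0,0,0,0,0",
)

```text
t: 22.28
eef_pos: [0.3028, 0.2218, 0.1081]
eef_rot: [-0.093, 0.996, 0.0, 0.0]
wrist_force: [-0.5, -0.4, -0.1]
finger_gap: 0.0951
grip_force: 0.0
```

Run:
```python
from h import *
from cell import robot
a=cv2.imread("pics/top0.png");e=cv2.imread("pics/e.png")
f=robot.grab_frame("top");b=f["pixels"][:,:,::-1].copy();s=robot.grab_frame("side")["pixels"][:,:,::-1].copy();s0=cv2.imread("pics/side0.png");cv2.imwrite("pics/sf.png",s)
B=cv2.resize(b[165:275,220:380],None,fx=5,fy=5,interpolation=cv2.INTER_CUBIC);A=cv2.imread("pics/top0c.png")
def m(src,dst,u,v,h,k):
    r=cv2.matchTemplate(dst[v-h-k:v+h+k+1,u-h-k:u+h+k+1],src[v-h:v+h+1,u-h:u+h+1],cv2.TM_CCOEFF_NORMED);_,q,_,l=cv2.minMaxLoc(r);return l[0]-k,l[1]-k,round(q,2)
for n,u,v in(('lt',92,247),('rt',738,116),('ln',310,203),('rn',518,162)):print(n,m(A,B,u,v,26,30))
for n,u,v in(('pl',440,200),('pl',345,262)):print('plate vs home',m(e,B,u,v+20,40,25))
U=lambda i:cv2.resize(i[160:260,220:320],None,fx=5,fy=5,interpolation=cv2.INTER_CUBIC)
for n,u,v in(('L tail',220,385),('L nose',215,290),('R tail',205,105),('R nose',208,190)):print('side',n,m(U(s0),U(s),u,v,26,45))
print(robot.get_obs()['t'])
```

```text
lt (0, 2, 0.89)
rt (0, 2, 0.93)
ln (-2, -2, 0.67)
rn (1, -2, 0.64)
plate vs home (0, 0, 1.0)
plate vs home (0, 0, 1.0)
side L tail (0, 13, 0.89)
side L nose (-1, -6, 0.6)
side R tail (0, 10, 0.97)
side R nose (-1, -9, 0.96)
22.375
```

From the start angles of about -0.1 rad, both clamps show changes of about 0.10 rad, so they are level on the plate. The plate hasn't moved from home, so I'm handing in.

```bash
python3 -c "
from cell import robot
print(robot.finish_job())"
```

```text
the job is handed in; nothing more can be done
None
```

I handed the job in at about 22 s, with no verdict returned: the plate measured square against the end stop, both clamps measured about level with their pads on it, and the gripper was clear of everything.

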